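# Open the pollen dryer's damper fully and start it

## Task

Get the pollen dryer on the bench going: with your fingertips push the upright damper lever on its top along its slide, on past the half-open click and right up to the far stop, so that the exhaust is fully open; only then press the small flat start button all the way in, and let go. Do not take the lever between your fingers, keep off the mushroom-shaped stop button, and leave the jars, tools and other things where they are.

Things in the scene. Friction and masses are not known exactly. Their poses are not given: they have to be found in the camera images.
- dryer: The pollen dryer, a fixed stainless-steel cabinet 320 (its x) by 440 (its y) by 200 mm high. Origin at the centre of its underside, z up; its front with three tray fronts looks along -x; its flat top (deck) is 200 mm above the origin. The damper is on the deck's -y half; on the +y side stands a flat control box, x -125 to 125, y 118 to 202 mm, 34 mm high. The deck beyond y = -134 mm is bare.
- damper_lever (a point): The damper lever: an upright black paddle grip 32 (x) by 16 (y, along the slide) by 36 mm tall, on a steel stem on the sliding damper plate. Origin at the foot of the stem on the plate, 5 mm above the deck; the grip spans 16 to 52 mm above it. Axes parallel to the dryer's; it opens along +y. Nothing taller than 8 mm above the deck is within 25 mm of it or of its path.
- damper_frame (a point): Centre of the damper frame, on the deck: a flat frame of two rails and two end bars up to 8 mm high, reaching 94 mm either way along the dryer's x and 75 mm along its y, in which the thin damper plate slides over the exhaust opening. A small detent block with a brass plunger stands 28 mm high on the middle of its rear (+x) rail.
- damper_plate (a joint): Travel of the damper lever towards the dryer's +y, in m: 0 closed (near stop), 0.030 the half-open click (detent), 0.060 fully open (hard far stop). Starts near 0. A spring plunger holds it in each of these places: pushing it out of one takes up to about 9 N, easing off half-way to the next (15 or 45 mm), past which it springs on into that next place by itself.
- start_top (a point): Centre of the top face of the start button: a small flat round cap 24 mm across standing 14 mm proud of a black collar 36 mm across, on the control box near the dryer's front. It is pressed straight down.
- start (a joint): How far the start button is pressed, in m: 0 released, 0.006 fully in; a spring of about 5 N at full travel brings it back.
- stop_top (a point): Top centre of the stop button: a mushroom head 42 mm across, 90 mm behind the start button (dryer's +x) and standing higher. To be left alone.
- stop (a joint): How far the stop button is pressed, in m: 0 released, 0.006 fully in.
- hive_tool: Loose flat steel hive tool, about 175 mm long, 36 mm wide and 4 mm thick, lying on the deck in front of the damper rails, long side along its own y. Origin at the middle of its underside.
- jar_lid: Loose brass-coloured jar lid, 62 mm across and 14 mm high, lying on the deck between the damper and the control box. Origin at the centre of its underside.
- sample_jar: Loose small amber glass jar, 44 mm across and 62 mm high, standing on the deck behind the damper. Origin at the centre of its underside.
- honey_jar: Loose amber honey jar, 72 mm across and 105 mm high, on the bench beside the dryer. Origin at the centre of its underside.
- syrup_bottle: Loose clear plastic bottle, 62 mm across and 150 mm high, on the bench beside the dryer. Origin at the centre of its underside.
- steel_mug: Loose steel mug, 76 mm across and 85 mm high, on the bench beside the dryer. Origin at the centre of its underside.
- hive_brush: Loose bench brush 240 mm long, lying along its own x on the bench beside the dryer. Origin at the middle of its underside.

How it is judged:
By the outcome, as a careful person would: the job done as asked, in the order asked, and still so for the second after the job is handed in, with the robot touching nothing.
It also fails if it takes over 37 s, if anything falls off the work surface, if the arm or the gripper's body presses on something with over 40 N, if the wrist force passes 120 N, or if a joint passes its speed limit or range.

## Robot

A 7-joint arm with a two-finger parallel gripper is mounted at the origin on the work surface. World frame = base frame: x ahead of the robot, y to its left, z up, the work surface at z = 0. Lengths are in m, angles in rad, forces in N, time in s.
With the tool pointing down it reaches from about 0.425 to 0.925 m from the base axis. Payload 6.8 kg.
Tool frame: the origin (TCP) lies between the finger pads; the fingertips stand r.tip_reach ahead of it and the grasp point (between the pads) lies 11 mm behind it (r.tip_reach is the distance from the TCP to the fingertips, in m); z points along the fingers, y is the direction in which the jaws open and shut (so a half turn about z gives the same grasp; the last joint's range is limited). The gripper opens to 85 mm and grips with 20 to 120 N. Pads are 22 mm wide; open, the fingers measure 114 mm over their backs; the gripper's body (76 mm by 85 mm) begins 54 mm behind the grasp point. The pads swing forward as they close: fully open they stand 13 mm farther back than shut.
Start: joints at [-1.376, 0.477, 0.022, 1.555, -0.011, 1.109, -0.083], TCP at [0.201, 0.644, 0.239] pointing down, gripper open.
Joint ranges: [-2.96, 2.96], [-0.34, 2.1], [-1.41, 1.46], [0.24, 2.44], [-1.37, 4.51], [0.17, 1.92], [-2.96, 2.96]. Speed limits (rad/s): [2.39, 2.39, 3.14, 3.14, 3.14, 3.14, 3.14].

## Interface

Orientations are given as a rotation vector (axis times angle).
In Python, from bench import r, eyes, spotter gives the robot as it stands.
- The arm moves only by the tool carry_out, never from a script. Its argument "series" is text: rows parted by semicolons, each of 5 numbers parted by spaces: the shift along the tool's x, y, z in cm, then the turn about the tool's z in rad, then the opening, from 0 (shut) to 1 (fully open). In form: x y z yaw gripper; .... A call has 1 to 8 rows; each row shifts and turns the commanded pose from where the row before left it, along the tool's axes as they then stand; what a row does not reach is not made up. A row lasts 1/8 s, in which the tool goes at most 62.5 mm and 10.7 degrees, less where a joint would pass 70% of its speed; a pose out of reach is approached as far as the arm can. A call with a gripper value outside its range is refused whole. The fingers move at their own pace and stop on an object; "grip_force" is the grip in N (left out, the last holds). Time passes only in rows, so rows that do not move let the fingers close. It gives the time, the measured TCP pose, the force and the opening at its end, in the units of the state.
- r.get_obs(): the state, without advancing time (a new reading comes with each control period).
- eyes.grab_frame(name): name is "scene" or "top" or "wrist"; returns a dict with "color" (400x640x3 uint8, blue, green, red), "intrinsics" (3x3 intrinsics, pixels), "D" ([k1, k2, p1, p2, k3] as OpenCV has them; the pictures are not rectified), "R" (3x3) and "t" (3): a world point X has camera coordinates R X + t; the wrist camera has in their place "T_tool_cam" (4x4, takes a point from camera to tool coordinates, whose origin is the TCP and whose axes are the flange's). Camera axes: x right, y down, z forward; pixel columns grow to the right and rows downward; lengths in m; the calibration is good to about 2 mm. A picture is of the moment at which its call begins: read the wrist's pose just before it. There is no depth.
- r.hand_in(): hands the job in, once; it reports no verdict.
Trained networks look in a picture, given as the dict that the camera call returned (one of the last four; its "shot" number tells which), for a name from the list of things; names that differ only in an ending like _2 or _b are one class to them, and where a whole thing is asked for, a point or a joint stands for the part that bears it (a point fixed in the world has none). Each returns a list of dicts, best first, with "confidence" (0 to 1); they miss things now and then, are a little off and sometimes report something else, mostly with a low value. They report only what shows in the picture. A call takes as long as a camera call.
- spotter.search_frame(picture, query): "uv" ([column, row] in pixels, amid what is visible of it).
- spotter.trace(picture, query): "pixels" (400x640 bool, what is visible of it) and "uv" ([column, row] in pixels, amid what is visible of it).
- spotter.mark_of(picture, query): "uv" ([column, row] in pixels: a listed point, or the origin of a listed thing).
The state is a dict: "clock": time; "joints": joint angles; "qvel": joint speeds; "tau": joint torques, N m; "tcp_pos": TCP position; "orientation": TCP orientation; "contact_force": force on the tool from outside, world axes, zero at the start; "moment": the same for the moment, N m; "grip_width": finger opening in m.
Only numpy, scipy, OpenCV 4.12 (cv2) and the standard library are available. Lean on these libraries where they do the work, as an engineer would, in place of code of your own. Each camera call takes 0.05 s, during which the arm holds its last target.

## Working session

There is one attempt and no reset: what is moved stays moved. The work goes in short steps, Python scripts to look and compute and a tool call to move; the robot and the scene stay as the last step left them, time stands still between calls to the robot, and variables do not carry over. Pictures are saved under pics/ and viewed, and the job is handed in when it is done.

Besides the shell and the picture viewer there is one more tool, called after ">>>" as name(argument=value, ...) on one line, values as JSON. carry_out: Moves the arm, as the interface text tells. Its arguments: {"type":"object","properties":{"series":{"type":"string"},"grip_force":{"type":"number"}},"required":["series"]}

```bash
mkdir -p pics; ls; cat > h.py <<'E'
import numpy as np, cv2, pickle
from bench import r, eyes, spotter
def ray(p,uv):
    K=np.array(p["intrinsics"]);D=np.array(p["D"])
    n=cv2.undistortPoints(np.array([[uv]],float),K,D)[0,0]
    R=np.array(p["R"]);t=np.array(p["t"])
    d=R.T@np.array([n[0],n[1],1.]);return -R.T@t,d/np.linalg.norm(d)
def tri(rays):
    A=0;b=0
    for c,d in rays:
        P=np.eye(3)-np.outer(d,d);A=A+P;b=b+P@c
    X=np.linalg.solve(A,b);return X,[np.linalg.norm((np.eye(3)-np.outer(d,d))@(X-c)) for c,d in rays]
E
python3 - <<'E'
from h import *
o=r.get_obs();print(o,r.tip_reach)
ps={}
for n in("scene","top"):
    p=eyes.grab_frame(n);ps[n]=p;cv2.imwrite(f"pics/{n}0.png",p["color"])
    print(n,"cam",-np.array(p["R"]).T@p["t"])
res={}
for q in["damper_lever","damper_frame","start_top","stop_top","dryer","hive_tool","jar_lid","sample_jar","honey_jar","syrup_bottle","steel_mug","hive_brush"]:
    rs=[]
    for n in ps:
        m=spotter.mark_of(ps[n],q)
        if m: print(q,n,np.round(m[0]["uv"],1),round(m[0]["confidence"],2),len(m)); rs.append(ray(ps[n],m[0]["uv"]))
        else: print(q,n,None)
    if len(rs)==2: X,e=tri(rs);print("   ",X.round(4),np.round(e,4))
print(r.get_obs()["clock"])
E
```

```text
pics
{'clock': 0.0, 'joints': array([-1.37610738,  0.47781557,  0.02239632,  1.5564497 , -0.01151163,
        1.10932929, -0.08309457]), 'qvel': array([-0.00078961, -0.00128806, -0.00037314, -0.00045924, -0.00071494,
       -0.00034012, -0.0006456 ]), 'tau': array([-2.77964045e-04, -5.96433592e+01,  1.60700910e+00, -2.81194121e+01,
        1.22710966e-02,  9.30697366e-03,  1.98756339e-05]), 'tcp_pos': array([0.20114331, 0.64372004, 0.23831719]), 'orientation': array([-4.73829622e-01, -3.10552399e+00,  2.93515096e-03]), 'contact_force': array([ 0.59362374, -0.20766265, -0.13204975]), 'moment': array([ 0.00955732, -0.02860157,  0.00816299]), 'grip_width': 0.08520167463807886} 0.008
scene cam [1.43855193 0.71078053 1.13721449]
top cam [0.49479452 0.01331161 1.50379574]
damper_lever scene [292.2 172.4] 0.93 2
damper_lever top [345.5 207.8] 0.94 1
    [ 0.5386 -0.0946  0.2066] [0.0014 0.0014]
damper_frame scene [282.9 186.7] 0.75 2
damper_frame top [420.7 179. ] 0.72 2
    [ 0.5763 -0.264   0.1428] [0.1266 0.1266]
start_top scene [356.3 194. ] 0.45 1
start_top top [275.  202.9] 0.54 1
   
[... 301 characters left out ...]
ar_lid scene [302.7 211.8] 0.83 1
jar_lid top [306.7 175.7] 0.82 1
    [0.6544 0.0395 0.2046] [0. 0.]
sample_jar scene [250.3 209.1] 0.72 2
sample_jar top [340.1 158.9] 0.71 1
    [ 0.7193 -0.0875  0.1893] [0.0084 0.0084]
honey_jar scene [445.6 301.2] 0.92 1
honey_jar top [205.4 220.5] 0.94 1
    [ 0.5128  0.4515 -0.009 ] [0.0078 0.0078]
syrup_bottle scene [412.1 326.3] 0.82 1
syrup_bottle top [212.7 184.7] 0.79 1
    [0.6551 0.4201 0.0025] [0.005 0.005]
steel_mug scene [230.9 163.2] 0.91 1
steel_mug top [444.6 229.1] 0.94 1
    [ 0.4421 -0.503   0.0007] [0.0084 0.0084]
hive_brush scene [201.2 201.1] 0.71 1
hive_brush top [420.9 180.4] 0.68 1
    [ 0.6502 -0.4261 -0.0079] [0.0017 0.0017]
1.3
```

View images.

View pics/scene0.png

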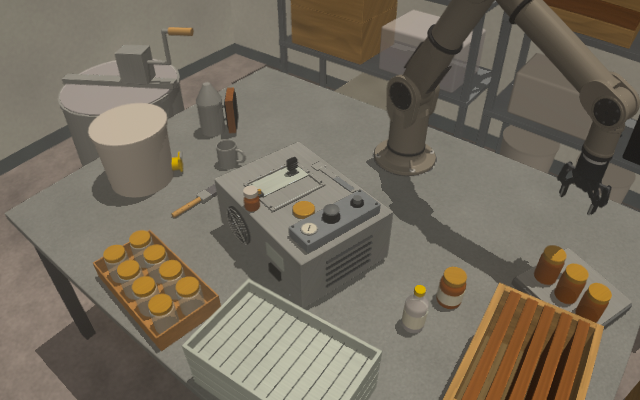

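View pics/top0.png

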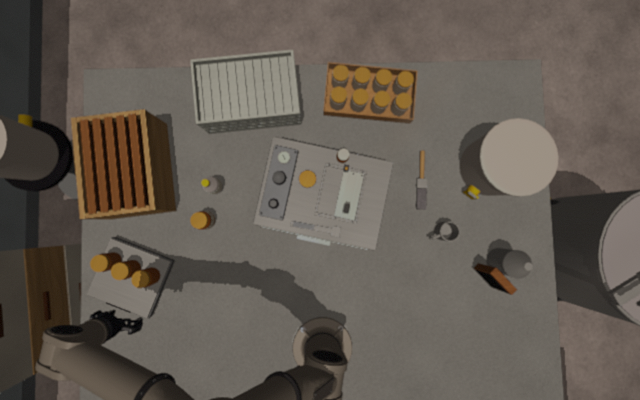

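```bash
python3 -c "
import cv2
a=cv2.imread('pics/top0.png')[110:270,220:440];cv2.imwrite('pics/top0z.png',cv2.resize(a,None,fx=3.6,fy=3.6,interpolation=2))
a=cv2.imread('pics/scene0.png')[130:280,210:410];cv2.imwrite('pics/scene0z.png',cv2.resize(a,None,fx=4,fy=4,interpolation=2))"
```

```text
(no output)
```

View pics/top0z.png

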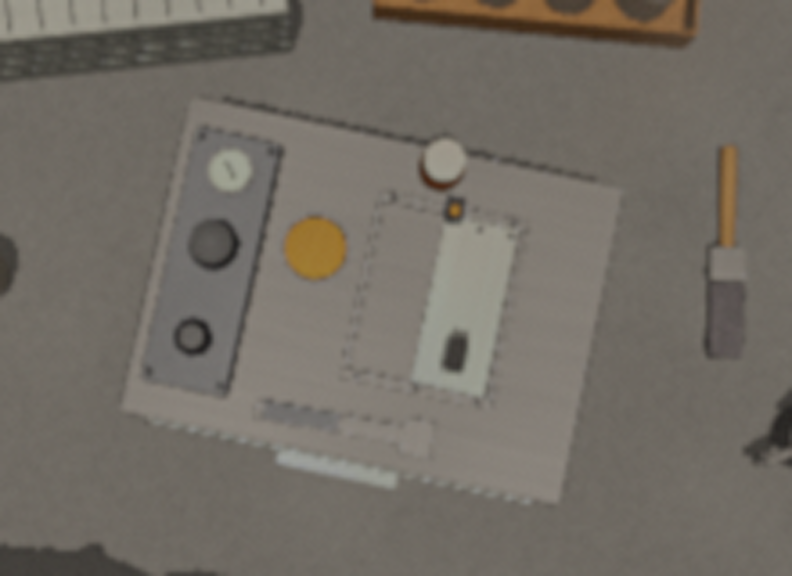

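View pics/scene0z.png

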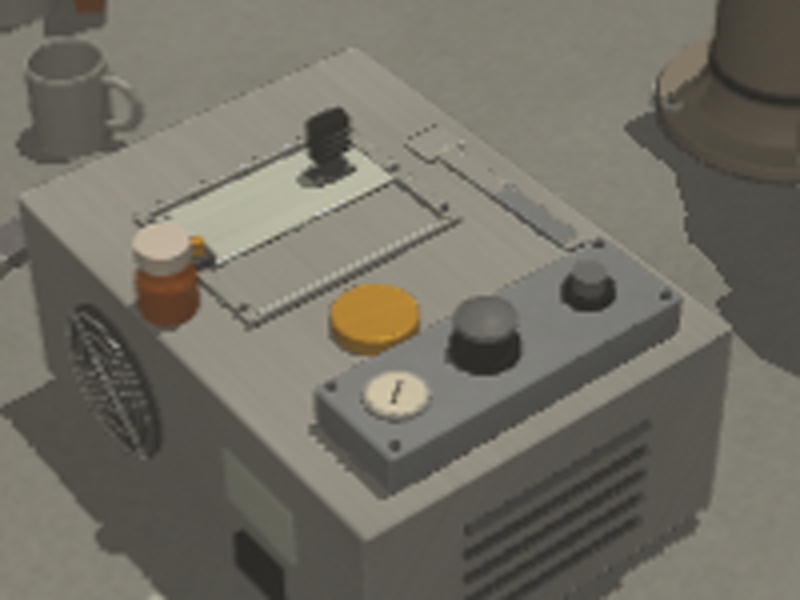

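```bash
python3 - <<'E'
from h import *
p=eyes.grab_frame("top")
def at(uv,z):
    c,d=ray(p,uv);return c+d*(z-c[2])/d[2]
cs=[(195,98),(620,188),(560,502),(123,408)]
P=np.array([at((220+u/3.6,110+v/3.6),.2) for u,v in cs]);print(P.round(4))
M=np.array([(.16,.22),(.16,-.22),(-.16,-.22),(-.16,.22)])
print([np.linalg.norm(P[i]-P[(i+1)%4]).round(3) for i in range(4)])
c=P[:,:2].mean(0);H=M.T@(P[:,:2]-c);a=np.arctan2(H[0,1]-H[1,0],H[0,0]+H[1,1]);print(c,a)
R=np.array([[np.cos(a),-np.sin(a)],[np.sin(a),np.cos(a)]])
f=lambda q:((np.array(q)-c)@R).round(4)
for n,q in dict(lever=(.5386,-.0946),start=(.5583,.1473),lid=(.6544,.0395),jar=(.7193,-.0875),tool=(.4754,.0176)).items(): print(n,f(q))
for n,u,z in [("stop",(220+213/3.6,110+243/3.6),.27),("start",(220+193/3.6,110+334/3.6),.248),("levertop",(220+457/3.6,110+338/3.6),.257),("levermark",(345.5,207.8),.205),("det",(220+455/3.6,110+209/3.6),.228)]:
    X=at(u,z);print(n,X.round(4),f(X[:2]))
print(R.round(4))
E
```

```text
[[ 0.7953  0.1516  0.2   ]
 [ 0.6953 -0.2652  0.2   ]
 [ 0.3894 -0.1946  0.2   ]
 [ 0.4922  0.2274  0.2   ]]
[np.float64(0.429), np.float64(0.314), np.float64(0.434), np.float64(0.312)]
[ 0.59307405 -0.02021576] -0.23677854152132002
lever [-0.0355 -0.0851]
start [-0.0731  0.1547]
lid [0.0456 0.0724]
jar [ 0.1385 -0.0358]
tool [-0.1233  0.0092]
stop [0.6427 0.1302 0.27  ] [0.013  0.1579]
start [0.5599 0.1528 0.248 ] [-0.0728  0.1604]
levertop [ 0.5491 -0.0946  0.257 ] [-0.0253 -0.0826]
levermark [ 0.5378 -0.0936  0.205 ] [-0.0366 -0.0843]
det [ 0.6747 -0.0991  0.228 ] [ 0.0979 -0.0576]
[[ 0.9721  0.2346]
 [-0.2346  0.9721]]
```

>>> carry_out(series="-3.5 -2.8 -1.5 0 0;-3.5 -2.8 -1.5 0 0;-3.5 -2.8 -1.5 0 0;-3.5 -2.8 -1.5 0 0;-3.5 -2.8 -1.5 0 0;-3.5 -2.8 -1.5 0 0;-3.5 -2.8 -1.5 0 0;-3.5 -2.8 -1.5 -0.066 0", grip_force=80)

```text
clock: 2.35
tcp_pos: [0.4024, 0.3456, 0.36]
orientation: [0.369, 3.12, 0.001]
contact_force: [0.3, 1.2, 0.0]
grip_width: 0.0002
```

```bash
cat >> h.py <<'E'
from scipy.spatial.transform import Rotation as Ro
def shift(target,o=None):
    o=o or r.get_obs();R=Ro.from_rotvec(o["orientation"]).as_matrix()
    return (R.T@(np.array(target)-o["tcp_pos"])*100).round(2)
def yawerr(a=-0.237):
    o=r.get_obs();R=Ro.from_rotvec(o["orientation"]).as_matrix()
    y=np.arctan2(R[1,1],R[0,1]);return (y-(a+np.pi/2)), R.round(3)
def wristpic(name):
    o=r.get_obs();p=eyes.grab_frame("wrist")
    T=np.eye(4);T[:3,:3]=Ro.from_rotvec(o["orientation"]).as_matrix();T[:3,3]=o["tcp_pos"]
    W=np.linalg.inv(T@np.array(p["T_tool_cam"]));p["R"]=W[:3,:3];p["t"]=W[:3,3]
    cv2.imwrite(f"pics/{name}.png",p["color"]);return p
E
python3 - <<'E'
from h import *
o=r.get_obs();print(o["clock"],o["tcp_pos"],o["joints"].round(2),o["grip_width"]);print(yawerr());print(shift((.51,-.14,.36)))
E
```

```text
2.35 [0.40242782 0.34563309 0.36001592] [-0.97  0.14  0.16  1.75 -0.02  1.26  0.53] 0.00021876948699136033
(np.float64(0.0016454034024044883), array([[-0.972,  0.233,  0.   ],
       [ 0.233,  0.972,  0.   ],
       [-0.   ,  0.001, -1.   ]]))
[-2.179e+01 -4.472e+01 -2.000e-02]
```

>>> carry_out(series="-2.7 -5.5 0 0 0;-2.7 -5.5 0 0 0;-2.7 -5.5 0 0 0;-2.7 -5.5 0 0 0;-2.7 -5.5 0 0 0;-2.7 -5.5 0 0 0;-2.7 -5.5 0 0 0;-2.7 -5.5 0 0 0")

```text
clock: 3.35
tcp_pos: [0.5086, -0.1332, 0.3597]
orientation: [0.37, 3.119, 0.001]
contact_force: [0.8, 0.1, -0.1]
grip_width: 0.0001
```

```bash
python3 - <<'E'
from h import *
o=r.get_obs();print(o["clock"],o["tcp_pos"],o["qvel"].round(3),yawerr()[0])
w=wristpic("w1");t=eyes.grab_frame("top");s=eyes.grab_frame("scene")
cv2.imwrite("pics/s1.png",s["color"])
for q in["damper_lever","damper_frame","start_top","stop_top"]:
    rs=[]
    for n,p in(("w",w),("t",t),("s",s)):
        m=spotter.mark_of(p,q)
        if m:
            c,d=ray(p,m[0]["uv"]);z={"damper_lever":.205,"damper_frame":.2,"start_top":.258,"stop_top":.27}[q]
            print(q,n,np.round(m[0]["uv"]),round(m[0]["confidence"],2),(c+d*(z-c[2])/d[2]).round(4)); rs.append((c,d))
    if len(rs)>1: X,e=tri(rs);print("   ",X.round(4),np.round(e,4))
print(r.get_obs()["clock"])
E
```

```text
3.35 [ 0.50864671 -0.13324687  0.35973291] [ 0.679  0.475  0.475 -0.394 -0.322  0.034  1.231] 0.0007154273633629415
damper_lever t [347. 209.] 0.71 [ 0.5345 -0.0984  0.205 ]
damper_lever s [291. 174.] 0.79 [ 0.5448 -0.0959  0.205 ]
    [ 0.5361 -0.1008  0.1971] [0.0022 0.0022]
damper_frame w [398. 258.] 0.92 [ 0.5932 -0.0799  0.2   ]
damper_frame t [338. 195.] 0.58 [ 0.5827 -0.0707  0.2   ]
damper_frame s [285. 187.] 0.81 [ 0.5983 -0.0752  0.2   ]
    [ 0.5904 -0.0767  0.1958] [0.0053 0.0094 0.0044]
start_top w [502. 102.] 0.61 [ 0.4702 -0.0009  0.258 ]
start_top t [277. 203.] 0.45 [0.5573 0.1404 0.258 ]
start_top s [357. 197.] 0.54 [0.5642 0.1543 0.258 ]
    [0.5121 0.1051 0.1649] [0.0606 0.0667 0.0288]
stop_top t [277. 179.] 0.62 [0.6376 0.1385 0.27  ]
stop_top s [330. 209.] 0.61 [0.6598 0.1353 0.27  ]
    [0.6438 0.1334 0.2576] [0.008 0.008]
4.1
```

View pics/w1.png

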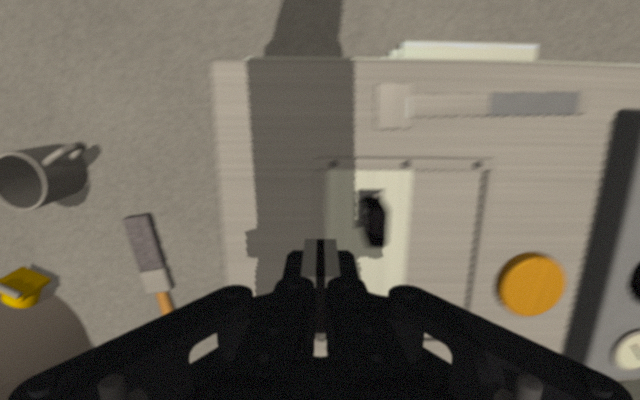

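```bash
python3 - <<'E'
from h import *
o=r.get_obs();print(o["clock"],o["tcp_pos"],abs(o["qvel"]).max(),yawerr()[0])
w=wristpic("w2")
for q in["damper_lever","damper_frame","jar_lid"]:
    m=spotter.mark_of(w,q);print(q,[(np.round(a["uv"]),round(a["confidence"],2)) for a in m])
m=spotter.trace(w,"damper_lever")
if m:
    ys,xs=np.nonzero(m[0]["pixels"]);print("trace",m[0]["confidence"],xs.min(),xs.max(),ys.min(),ys.max())
# reproject top/scene estimate of corner features
a=-.237;R=np.array([[np.cos(a),-np.sin(a)],[np.sin(a),np.cos(a)]])
im=w["color"].copy()
F=np.array([.5375,-.0955])
for zz,c in((.221,(0,255,0)),(.257,(0,0,255))):
    P=[np.r_[F+R@np.array(v),zz] for v in((.016,.008),(.016,-.008),(-.016,-.008),(-.016,.008))]
    uv=cv2.projectPoints(np.array(P),cv2.Rodrigues(w["R"])[0],w["t"],np.array(w["intrinsics"]),np.array(w["D"]))[0][:,0]
    cv2.polylines(im,[uv.round().astype(np.int32)],True,c);print(uv.round())
cv2.imwrite("pics/w2p.png",cv2.resize(im[100:340,230:550],None,fx=2.5,fy=2.5))
E
```

```text
4.1 [ 0.50850672 -0.13105999  0.35934414] 0.0027461160305903977 0.0008168810120234848
damper_lever [(array([370., 210.]), 0.81)]
damper_frame [(array([397., 258.]), 0.7), (array([370., 211.]), 0.7)]
jar_lid [(array([527., 280.]), 0.61)]
[[380. 232.]
 [361. 232.]
 [362. 194.]
 [382. 194.]]
[[388. 249.]
 [366. 249.]
 [368. 207.]
 [390. 207.]]
```

View pics/w2p.png

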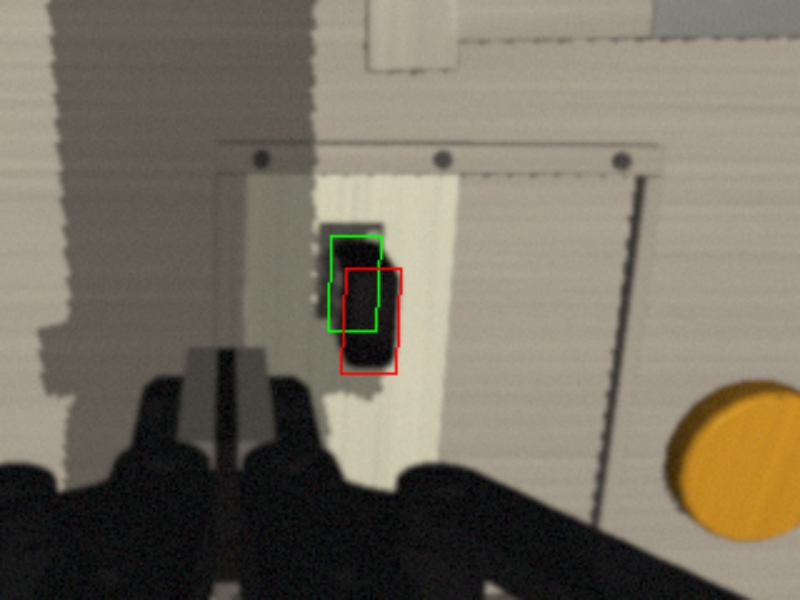

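```bash
python3 - <<'E'
from h import *
print(shift((.5262,-.1422,.237)))
E
```

```text
[-1.97 -0.63 12.23]
```

>>> carry_out(series="-1 -0.6 3 0 0;-1 0 3 0 0;0 0 3 0 0;0 0 2.2 0 0;0 0 1 0 0;0 0 0 0 0;0 0 0 0 0")

```text
clock: 5.22
tcp_pos: [0.5271, -0.1421, 0.2382]
orientation: [0.371, 3.118, 0.0]
contact_force: [-0.0, -0.4, -0.1]
grip_width: 0.0002
```

```bash
python3 - <<'E'
from h import *
o=r.get_obs();print(o["clock"],o["tcp_pos"],o["contact_force"],yawerr()[0],shift((.5262,-.1422,.237)))
w=wristpic("w3")
E
```

```text
5.225 [ 0.52711965 -0.14211689  0.23824068] [-0.01347345 -0.35184343 -0.12222544] 0.00011648698663857537 [ 0.09 -0.03  0.12]
```

View pics/w3.png

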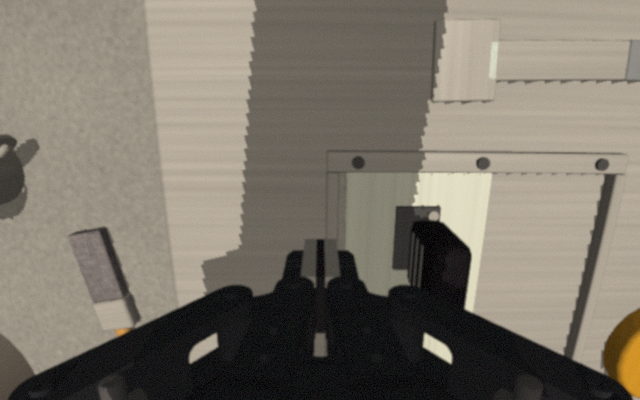

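>>> carry_out(series="0 1 0 0 0;0 1 0 0 0;0 0.5 0 0 0;0 0.5 0 0 0;0 0.5 0 0 0;0 0.5 0 0 0")

```text
clock: 6.02
tcp_pos: [0.5354, -0.1053, 0.2374]
orientation: [0.375, 3.119, -0.004]
contact_force: [-1.1, -3.5, 1.1]
grip_width: -0.0003
```

>>> carry_out(series="0 0.5 0 0 0;0 0.5 0 0 0;0 0.5 0 0 0;0 0.5 0 0 0")

```text
clock: 6.52
tcp_pos: [0.5402, -0.0849, 0.2373]
orientation: [-0.372, -3.119, 0.004]
contact_force: [-3.4, -9.5, 0.7]
grip_width: -0.0001
```

```bash
python3 - <<'E'
from h import *
o=r.get_obs();print(o["clock"],o["tcp_pos"],o["contact_force"],yawerr()[0],shift((.5262,-.1422,.237)))
w=wristpic("w4")
E
```

```text
6.525 [ 0.54020334 -0.08494182  0.23727236] [-3.36295255 -9.5218584   0.70444689] -0.0004927876946123622 [ 0.01 -5.89  0.04]
```

View pics/w4.png

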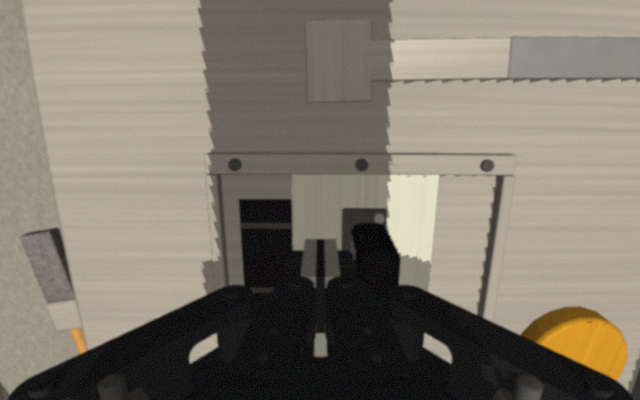

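>>> carry_out(series="0 0.4 0 0 0;0 0.4 0 0 0;0 0.4 0 0 0;0 0.4 0 0 0;0 0.4 0 0 0")

```text
clock: 7.2
tcp_pos: [0.5455, -0.063, 0.2373]
orientation: [-0.369, -3.12, -0.001]
contact_force: [-0.3, 0.4, 0.4]
grip_width: -0.0001
```

>>> carry_out(series="0 0.3 0 0 0;0 0.3 0 0 0;0 0.3 0 0 0")

```text
clock: 7.58
tcp_pos: [0.5464, -0.059, 0.2373]
orientation: [-0.375, -3.118, 0.007]
contact_force: [-4.7, -12.8, 2.0]
grip_width: -0.0001
```

```bash
python3 - <<'E'
from h import *
o=r.get_obs();print(o["clock"],o["tcp_pos"],o["contact_force"],yawerr()[0],shift((.5262,-.1422,.237)))
w=wristpic("w5")
E
```

```text
7.575 [ 0.54642336 -0.05900349  0.23731552] [ -4.66234215 -12.78255257   1.98858618] -0.0025092834551234677 [-0.01 -8.56  0.07]
```

View pics/w5.png

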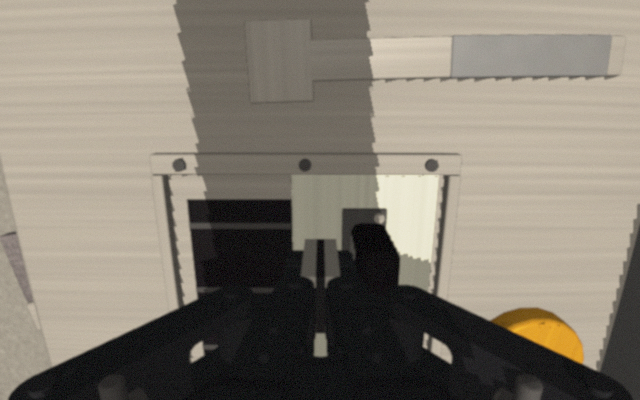

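>>> carry_out(series="0 0.3 0 0 0;0 0.2 0 0 0")

```text
clock: 7.88
tcp_pos: [0.5464, -0.0588, 0.2374]
orientation: [-0.382, -3.117, 0.014]
contact_force: [-6.9, -22.3, 4.6]
grip_width: 0.0002
```

>>> carry_out(series="0 -1 0 0 0;0 -1.5 0 0 0;0 -1.5 0 0 0;0 0 -4 0 0;0 0 -5 0 0;0 0 -4 0 0;0 0 0 0 0")

```text
clock: 8.75
tcp_pos: [0.5407, -0.0903, 0.3706]
orientation: [0.371, 3.113, 0.002]
contact_force: [0.3, -0.1, -0.8]
grip_width: 0.0002
```

```bash
python3 - <<'E'
from h import *
o=r.get_obs();print(o["clock"],o["tcp_pos"],o["contact_force"],yawerr()[0])
w=wristpic("w6")
t=eyes.grab_frame("top");s=eyes.grab_frame("scene")
a=-.237;R=np.array([[np.cos(a),-np.sin(a)],[np.sin(a),np.cos(a)]])
im=w["color"].copy()
F=np.array([.5375,-.0955])+R@[0,.06]
for zz,c in((.221,(0,255,0)),(.257,(0,0,255))):
    P=[np.r_[F+R@np.array(v),zz] for v in((.016,.008),(.016,-.008),(-.016,-.008),(-.016,.008))]
    uv=cv2.projectPoints(np.array(P),cv2.Rodrigues(w["R"])[0],w["t"],np.array(w["intrinsics"]),np.array(w["D"]))[0][:,0]
    cv2.polylines(im,[uv.round().astype(np.int32)],True,c)
cv2.imwrite("pics/w6p.png",im)
cv2.imwrite('pics/s6.png',cv2.resize(s["color"][130:280,210:410],None,fx=4,fy=4,interpolation=2))
for q in["damper_lever","start_top","stop_top"]:
    for n,p in(("t",t),("s",s)):
        m=spotter.mark_of(p,q)
        if m: print(q,n,np.round(m[0]["uv"],1),m[0]["confidence"])
E
```

```text
8.75 [ 0.54070197 -0.09027815  0.37063013] [ 0.30211505 -0.11548279 -0.76430615] -1.2887513200166012e-05
damper_lever t [328.8 206.3] 0.72
damper_lever s [302.9 180.7] 0.62
start_top t [331.  208.4] 0.31
start_top s [357.3 193.6] 0.4
stop_top t [274.1 176.9] 0.67
stop_top s [332.2 209. ] 0.74
```

View pics/w6p.png

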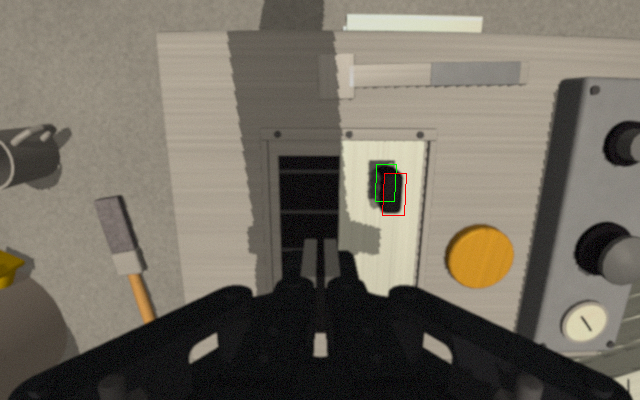

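View pics/s6.png

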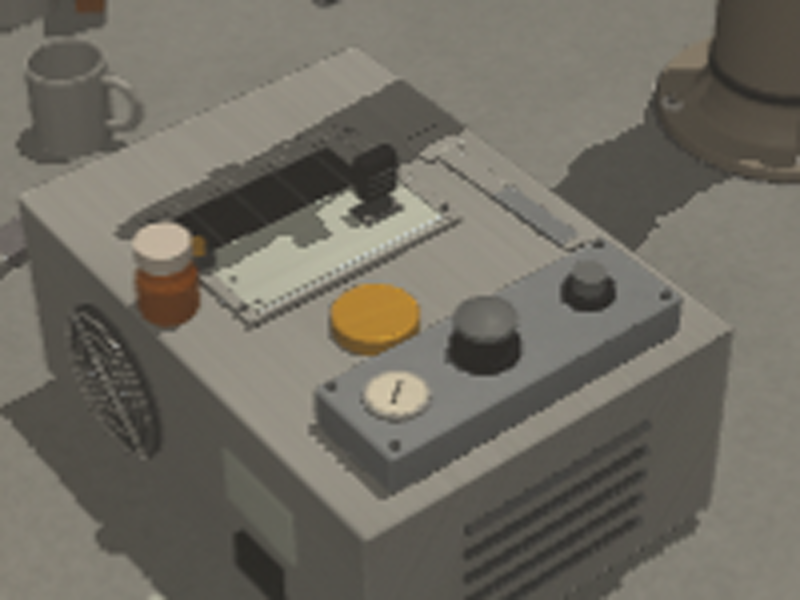

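```bash
python3 - <<'E'
from h import *
print(shift((.575,.125,.36)))
E
```

```text
[ 1.52 21.69  0.65]
```

>>> carry_out(series="0.4 5 0 0 0;0.4 5 0 0 0;0.4 5 0 0 0;0.4 4.5 0 0 0;0 2 0 0 0;0 0 0 0 0;0 0 0 0 0")

```text
clock: 10.07
tcp_pos: [0.5742, 0.1208, 0.3674]
orientation: [0.376, 3.119, -0.001]
contact_force: [0.0, -0.6, 0.8]
grip_width: -0.0001
```

```bash
python3 - <<'E'
from h import *
o=r.get_obs();print(o["clock"],o["tcp_pos"],abs(o["qvel"]).max())
w=wristpic("w7");o2=r.get_obs()
t=eyes.grab_frame("top");s=eyes.grab_frame("scene")
rs=[]
for n,p in(("w",w),("t",t),("s",s)):
    for q in("start_top","stop_top"):
        m=spotter.mark_of(p,q);print(n,q,[(np.round(a["uv"],1),round(a["confidence"],2)) for a in m])
a=-.237;R=np.array([[np.cos(a),-np.sin(a)],[np.sin(a),np.cos(a)]])
im=w["color"].copy()
S=np.array([.5585,.148]);th=np.linspace(0,6.28,40)
for zz,rad,c in((.258,.012,(0,0,255)),(.244,.018,(0,255,0))):
    P=np.c_[S[0]+rad*np.cos(th),S[1]+rad*np.sin(th),0*th+zz]
    uv=cv2.projectPoints(P,cv2.Rodrigues(w["R"])[0],w["t"],np.array(w["intrinsics"]),np.array(w["D"]))[0][:,0]
    cv2.polylines(im,[uv.round().astype(np.int32)],True,c);print(uv.mean(0))
cv2.imwrite("pics/w7p.png",im)
pickle.dump({k:np.array(w[k]) for k in("R","t","intrinsics","D")},open("w7.pkl","wb"))
E
```

```text
10.075 [0.57415987 0.12081025 0.3673561 ] 0.007048973456729459
w start_top [(array([362.3, 168.1]), 0.84)]
w stop_top [(array([361., 296.]), 0.66)]
t start_top [(array([343.5, 156.4]), 0.26)]
t stop_top []
s start_top [(array([357.7, 194.1]), 0.51), (array([283.1, 184.8]), 0.16)]
s stop_top [(array([330.6, 208.6]), 0.51)]
[352.94214369 169.61953287]
[351.27602163 166.24893951]
```

View pics/w7p.png

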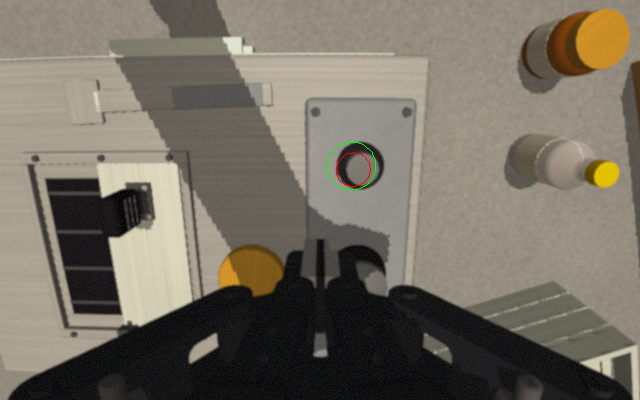

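```bash
python3 - <<'E'
from h import *
w=pickle.load(open("w7.pkl","rb"));s=eyes.grab_frame("scene")
rs=[ray(w,(361,168)),ray(s,(357,194.2))]
X,e=tri(rs);print(X,e)
t=eyes.grab_frame("top");X2,e2=tri(rs+[ray(t,(275,202.9))]);print(X2,e2)
for z in(.248,.253,.258):
    c,d=rs[0];print(z,c+d*(z-c[2])/d[2])
o=r.get_obs();print(o["clock"]);print(shift((X[0],X[1],.30)))
E
```

```text
[0.55877675 0.15228476 0.26225117] [np.float64(0.0013785991479763628), np.float64(0.0013785991479763865)]
[0.55840733 0.15020764 0.26091902] [np.float64(0.0033490252170279046), np.float64(0.00025064857958824704), np.float64(0.0034598343039628004)]
0.248 [0.56097038 0.15449056 0.248     ]
0.253 [0.55995149 0.15413167 0.253     ]
0.258 [0.5589326  0.15377278 0.258     ]
10.625
[2.17 2.46 6.73]
```

>>> carry_out(series="1.1 1.3 1 0 0;1.1 1.2 2 0 0;0 0 2 0 0;0 0 1.5 0 0;0 0 0 0 0;0 0 0 0 0")

```text
clock: 11.38
tcp_pos: [0.5589, 0.1528, 0.3029]
orientation: [0.372, 3.119, 0.001]
contact_force: [-0.5, -0.4, 0.6]
grip_width: 0.0003
```

```bash
python3 - <<'E'
from h import *
o=r.get_obs();print(o["clock"],o["tcp_pos"],o["contact_force"])
w=wristpic("w8");m=spotter.mark_of(w,"start_top");print(m)
s=eyes.grab_frame("scene");cv2.imwrite('pics/s8.png',cv2.resize(s["color"][100:250,260:460],None,fx=4,fy=4,interpolation=2))
o=r.get_obs();print(o["tcp_pos"],shift((.559,.1525,.28)))
E
```

```text
11.375 [0.5589403  0.15283063 0.30287626] [-0.46046556 -0.4177395   0.59691565]
[{'uv': [325.3, 230.4], 'confidence': 0.6}, {'uv': [552.6, 65.3], 'confidence': 0.52}]
[0.55902533 0.15277479 0.30305386] [-0.   -0.03  2.31]
```

View pics/w8.png

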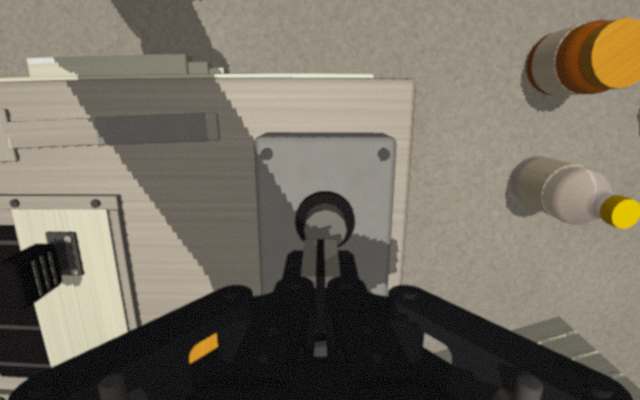

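View pics/s8.png

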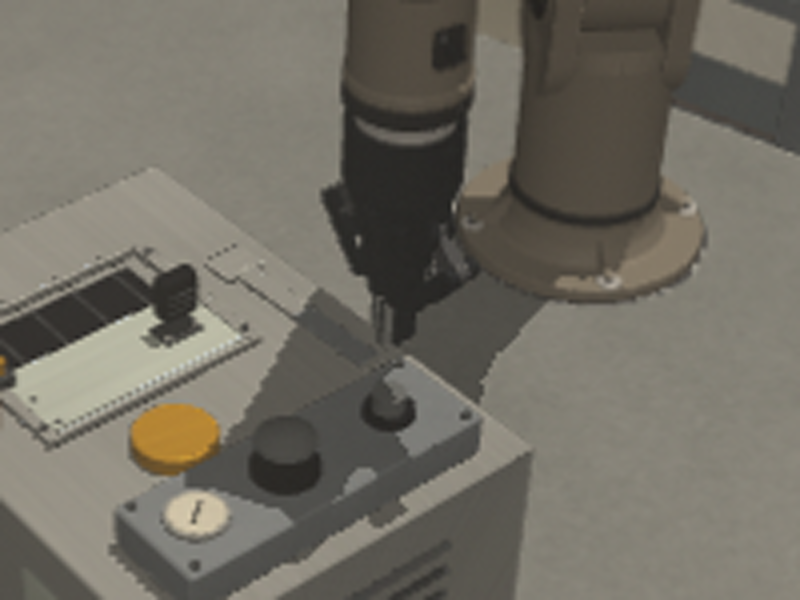

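```bash
python3 - <<'E'
from h import *
w=wristpic("w9")
for z in(.25,.258):
    c,d=ray(w,(326,224));print((c+d*(z-c[2])/d[2]).round(4),shift(c+d*(z-c[2])/d[2]))
E
```

```text
[0.559  0.1559 0.25  ] [0.07 0.31 5.3 ]
[0.5563 0.1564 0.258 ] [0.35 0.29 4.5 ]
```

>>> carry_out(series="0.2 0.2 1 0 0;0 0 1 0 0;0 0 0.5 0 0;0 0 0.5 0 0;0 0 0.2 0 0")

```text
clock: 12.2
tcp_pos: [0.557, 0.1551, 0.2699]
orientation: [-0.371, -3.119, 0.0]
contact_force: [-0.0, 0.0, -0.1]
grip_width: -0.0001
```

>>> carry_out(series="0 0 0.3 0 0;0 0 0.2 0 0;0 0 0 0 0")

```text
clock: 12.58
tcp_pos: [0.557, 0.1552, 0.2652]
orientation: [-0.371, -3.119, 0.0]
contact_force: [0.4, 0.1, 0.1]
grip_width: -0.0004
```

>>> carry_out(series="0 0 0.3 0 0;0 0 0.2 0 0;0 0 0 0 0")

```text
clock: 12.95
tcp_pos: [0.5573, 0.1552, 0.2605]
orientation: [0.371, 3.119, 0.0]
contact_force: [-0.1, 0.4, 3.2]
grip_width: -0.0
```

```bash
python3 - <<'E'
from h import *
w=wristpic("w10");print(r.get_obs()["contact_force"])
E
```

```text
[ 0.06379686 -0.33641159  2.91836012]
```

View pics/w10.png

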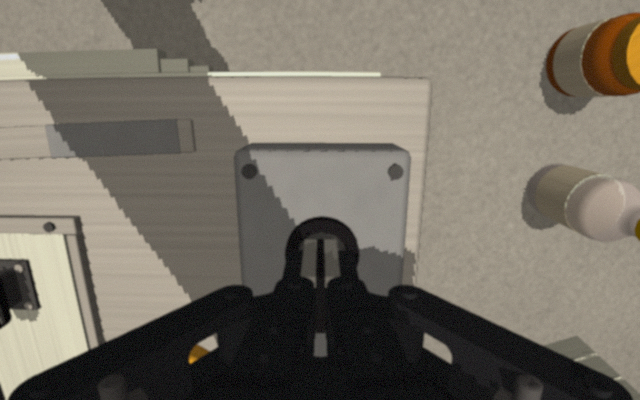

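>>> carry_out(series="0 0 0.2 0 0;0 0 0.2 0 0;0 0 0.2 0 0;0 0 0.2 0 0;0 0 0 0 0")

```text
clock: 13.62
tcp_pos: [0.5574, 0.1553, 0.2558]
orientation: [0.372, 3.119, 0.004]
contact_force: [-10.3, -1.5, 27.5]
grip_width: 0.0
```

>>> carry_out(series="0 0 -1 0 0;0 0 -2 0 0;0 0 -4 0 0;0 0 -5 0 0;0 0 -3 0 0;0 0 0 0 0;0 0 0 0 0")

```text
clock: 14.5
tcp_pos: [0.5565, 0.1552, 0.4009]
orientation: [-0.371, -3.118, 0.002]
contact_force: [-0.6, 0.5, -0.8]
grip_width: -0.0
```

```bash
python3 - <<'E'
from h import *
o=r.get_obs();print(o["clock"],o["tcp_pos"],o["contact_force"])
w=wristpic("w11")
s=eyes.grab_frame("scene");cv2.imwrite('pics/s11.png',cv2.resize(s["color"][130:280,210:410],None,fx=4,fy=4,interpolation=2))
E
```

```text
14.5 [0.55645973 0.15519727 0.40088889] [-0.60362389  0.50520127 -0.8449454 ]
```

View pics/s11.png

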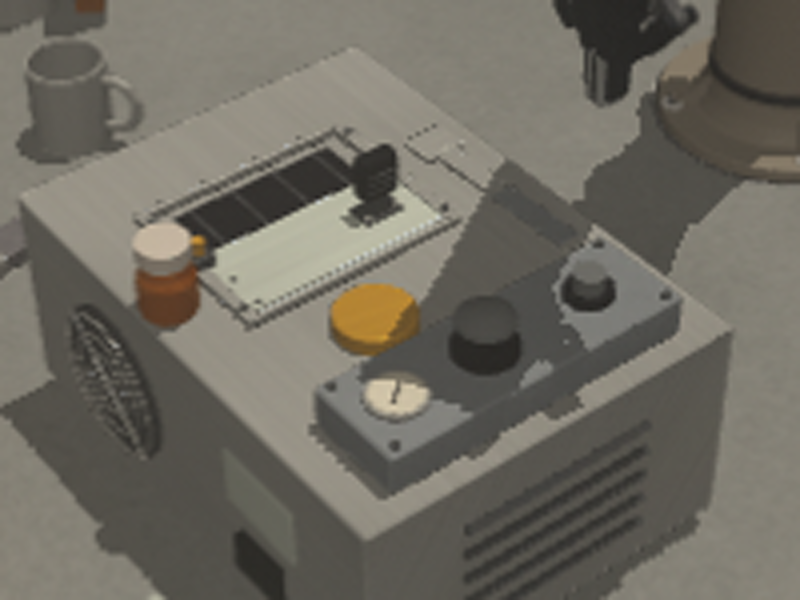

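View pics/w11.png

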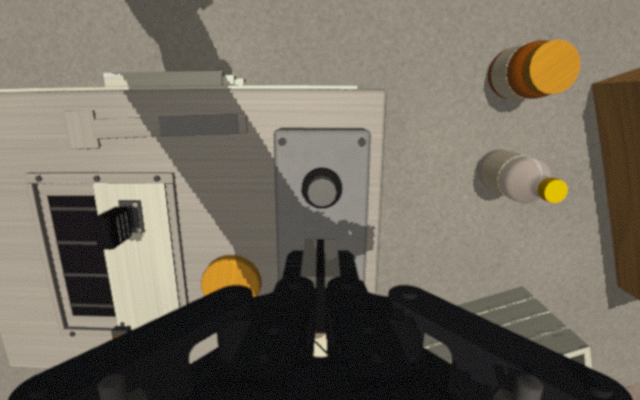

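```bash
python3 -c "
from h import *
print(r.hand_in(), r.get_obs()['clock'])"
```

```text
the job is handed in; nothing more can be done
the job is handed in; nothing more can be done
```

The damper is fully open and the start button has been pressed and let go, in that order. I handed the job in at about 14.6 s of the 37 s allowed.

- **Damper:** With the fingers shut, I pushed the lever past the half-open click to the far stop. There the force rose to about 23 N with no further movement. The pictures taken afterwards show the plate against the far end bar and the lever about 60 mm along. It was still there in the last pictures.
- **Start button:** I pressed it down until the force reached about 27 N; its spring needs only about 5 N at full travel, so I take it as fully in. I then raised the hand about 14 cm. The last picture shows the button back up, and the force reading was near zero.
- **Other things:** The stop button, hive tool, jar lid and sample jar looked unmoved in the last pictures, and I saw no sign that any were touched.

One check disagreed. The networks' positions for the start button were up to about 8 mm apart between cameras, with some clear misses from the top camera. I centred on it using the wrist camera, and the picture taken at contact showed the fingertips on the cap. There was also about 10 N of sideways force at the bottom of the press, probably friction.

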